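# Drop-test a bone die into the square tray

### The job

Give the finished die its drop test without touching it: carry the square metal drop cup, upright with the die inside, over the square wooden tray (not the round dish), and press the cup's release tab down on that tray's own trip bar so that the hinged bottom swings open and the die falls into the tray. Then stand the empty cup upright on the bench again, clear of the tray, and let go.

Things in the scene. Friction and masses are not known exactly. Their poses are not given: they have to be found in the camera images.
- cup_centre (a point): Loose drop cup, 165 g: upright square aluminium tube, 50 x 50 mm, 60 tall, walls 3. Point: its centre, 30 above its foot; z up, x towards the release tab. Grasp from above across y (50 mm), 10 to 18 below the rim. Its floor is a flap hinged at x +25, 24 below this point, and goes on past the hinge as the level tab (24 wide, 4 thick, to x +83, underside 26 below this point). Pushing the tab up (by lowering it onto a bar) opens it.
- flap (a joint): Angle of the cup's flap, rad: 0 shut, 0.95 fully open (stop). A spring shuts it; 1 to 2.5 N under the tab 25 mm out from the hinge opens it. With the bar there, lowering the cup 26 mm past first touch opens it to about 0.86; the stop comes at about 31 mm (then it is rigid). The die slides off at 0.5 to 0.75. It springs shut when the cup is lifted.
- die_centre (a point): Bone die, a 20 mm cube of 15 g with dark pips, loose, lying on the shut flap inside the cup at the start. This point is its centre.
- tray: Square dark wood tray, fixed: 122 (x) x 116 (y) x 30 mm high, walls and floor 6. Origin: centre of its underside, on the bench; z up.
- trip_bar (a point): Trip bar of the square tray: level steel rod, 8 mm thick, 106 long along the tray's y, over its +x wall on two posts at y +-45. Point: middle of the rod's top, 58 mm on the tray's +x from its origin, 90 above the bench; axes as the tray. With the cup's x along the tray's x and its centre 50 mm on -x of this point, the bar meets the tab 25 mm out from the hinge. The round dish has a like bar: not this one.
Mind the look-alikes: they are no part of the job. Several things look just like the part that bears cup_centre: the one meant starts farthest from the robot's base.

How it is judged:
On the way, in this order (a step that is already met when the one before it is completed fails the run):
1. the cup is held over the square tray with its bottom shut and the die still inside (horizontal distance between cup_centre and tray below 0.055 m and height (world z) of cup_centre above 0.06 m and value of joint flap below 0.1 rad and distance between die_centre and cup_centre below 0.055 m), for 0.1 s.
2. over the square tray, the pressed tab swings the cup's bottom open (horizontal distance between cup_centre and tray below 0.055 m and height (world z) of cup_centre above 0.06 m and value of joint flap above 0.3 rad), for 0.05 s.
At the end, for the whole second after the job is handed in: The die lies inside the square tray, its centre within the walls and no more than 35 mm above the bench. The cup stands on the bench upright (within about 8 degrees), its underside within 5 mm of the bench top, its floor shut (under 0.1 rad) and its centre more than 80 mm from the tray's (x of die_centre in the frame of tray between -0.057 and 0.057 m and y of die_centre in the frame of tray between -0.054 and 0.054 m and z of die_centre in the frame of tray below 0.035 m and angle between cup_centre's own z axis and vertical below 0.15 rad and height (world z) of cup_centre between 0.025 and 0.035 m and horizontal distance between cup_centre and tray above 0.08 m and value of joint flap below 0.1 rad); the robot touches nothing.
It fails at once if the die is touched by the fingers (contact force between die and the fingers above 0.3 N).
It fails at once if the cup is tipped by more than about 40 degrees (angle between cup_centre's own z axis and vertical above 0.7 rad).
It also fails if it takes over 48 s, if anything falls off the work surface, if the arm or the gripper's body presses on something with over 40 N, if the wrist force passes 120 N, or if a joint passes its speed limit or range.

### The arm

A 7-joint arm with a two-finger parallel gripper is mounted at the origin on the work surface. World frame = base frame: x ahead of the robot, y to its left, z up, the work surface at z = 0. Lengths are in m, angles in rad, forces in N, time in s.
With the tool pointing down it reaches from about 0.425 to 0.925 m from the base axis. Payload 6.8 kg.
Tool frame: the origin (TCP) lies between the finger pads; the fingertips stand 17 mm ahead of it and the grasp point (between the pads) lies 2 mm behind it; z points along the fingers, x is the direction in which the jaws open and shut, and the axes are right-handed (so a half turn about z gives the same grasp; the last joint's range is limited). The gripper opens to 85 mm and grips with 20 to 120 N. Pads are 22 mm wide; open, the fingers measure 114 mm over their backs; the gripper's body (76 mm by 85 mm) begins 54 mm behind the grasp point. The pads swing forward as they close: fully open they stand 13 mm farther back than shut.
Start: joints at [1.225, 0.477, 0.022, 1.555, -0.011, 1.109, -0.083], TCP at [0.159, -0.656, 0.248] pointing down, gripper open.
Joint ranges: [-2.96, 2.96], [-0.34, 2.1], [-1.41, 1.46], [0.24, 2.44], [-1.37, 4.51], [0.17, 1.92], [-2.96, 2.96]. Speed limits (rad/s): [2.39, 2.39, 3.14, 3.14, 3.14, 3.14, 3.14].

### API

Orientations are given as a unit quaternion [w, x, y, z].
In Python, from station import readout, read_camera, get_calibration, bot, models gives the robot as it stands.
- The arm moves only by the tool carry_out, never from a script. Its argument "deltas" is a list of rows, each a list of 2 entries, a list of its own where there are three numbers: the shift along the tool's x, y, z in cm, then the turn about the tool's z in degrees. A call has 1 to 10 rows; each row is the pose to reach, as a shift and turn from the pose measured when the call began, along the tool's axes at that moment; what a row does not reach only later rows make up. A row lasts 1/8 s, in which the tool goes at most 62.5 mm and 10.7 degrees, less where a joint would pass 70% of its speed; a pose out of reach is approached as far as the arm can. A call with a gripper value outside its range is refused whole. "hand" is the opening, from 0 (shut) to 1 (fully open), set as the call begins (left out, the last holds). The fingers move at their own pace and stop on an object; "newtons" is the grip in N (left out, the last holds). Time passes only in rows, so rows that repeat a pose let the fingers close. It gives the time, the measured TCP pose, the force and the opening at its end, in the units of the state.
- readout.get_obs(): the state, without advancing time (a new reading comes with each control period).
- read_camera(name): name is "scene" or "top"; returns the picture (420x560x3 uint8, red, green, blue); there is no depth.
- get_calibration(name): a dict with "fov_y" (degrees; the focal length in pixels is half the picture's height over the tangent of half this angle, whatever the lens; pixels are square), "cx", "cy" (the principal point, pixels), "world_from_camera" (4x4, takes a point from camera to world coordinates). Camera axes: x right, y down, z forward; pixel columns grow to the right and rows downward; lengths in m; the calibration is good to about 2 mm. A picture is of the moment at which its call begins. get_calibration takes no time and is no camera call.
- bot.hand_in(): hands the job in, once; it reports no verdict.
Trained networks look in the newest picture that a camera, given by its name, has taken for a name from the list of things; names that differ only in an ending like _2 or _b are one class to them, and where a whole thing is asked for, a point or a joint stands for the part that bears it (a point fixed in the world has none). Each returns a list of dicts, best first, with "score" (0 to 1); they miss things now and then, are a little off and sometimes report something else, mostly with a low value. They report only what shows in the picture. A call takes as long as a camera call. They do not tell look-alikes from the thing itself.
- models.spot_in(query, camera): "centre" ([row, column] in pixels, amid what is visible of it).
The state is a dict: "t": time; "q": joint angles; "joint_vel": joint speeds; "joint_torque": joint torques, N m; "eef_pos": TCP position; "tool_rot": TCP orientation; "contact_force": force on the tool from outside, world axes, zero at the start; "torque": the same for the moment, N m; "gripper_width": opening from 0.0 (shut) to 1.0 (fully open).
Only numpy, scipy, OpenCV 4.12 (cv2) and the standard library are available. Lean on these libraries where they do the work, as an engineer would, in place of code of your own. Each camera call takes 0.05 s, during which the arm holds its last target. There are 200 camera calls.

## Working session

There is one attempt and no reset: what is moved stays moved. The work goes in short steps, Python scripts to look and compute and a tool call to move; the robot and the scene stay as the last step left them, time stands still between calls to the robot, and variables do not carry over. Pictures are saved under pics/ and viewed, about 8 in all and at most 12, crops included, and the job is handed in when it is done.

Besides the shell and the picture viewer there is one more tool, called after "Call:" as a command line: name --argument value ..., lists and objects as JSON in quotes. carry_out: Moves the arm, as the interface text tells. Its arguments: {"type":"object","properties":{"deltas":{"type":"array"},"hand":{"type":"number"},"newtons":{"type":"number"}},"required":["deltas"]}

```bash
mkdir -p pics
cat > h.py <<'E'
import numpy as np, cv2
from station import readout, read_camera, get_calibration, bot, models
def ray(cam,r,c):
    k=get_calibration(cam);f=210/np.tan(np.radians(k["fov_y"])/2);T=np.array(k["world_from_camera"])
    return T[:3,3],T[:3,:3]@np.array([(c-k["cx"])/f,(r-k["cy"])/f,1])
def at_z(cam,r,c,z):
    o,d=ray(cam,r,c);return o+d*(z-o[2])/d[2]
def proj(cam,p):
    k=get_calibration(cam);f=210/np.tan(np.radians(k["fov_y"])/2);T=np.array(k["world_from_camera"])
    q=T[:3,:3].T@(np.array(p)-T[:3,3]);return [k["cy"]+f*q[1]/q[2],k["cx"]+f*q[0]/q[2]]
E
python3 - <<'E'
from h import *
np.set_printoptions(precision=4,suppress=True)
for c in ["top","scene"]:
    im=read_camera(c);cv2.imwrite(f"pics/{c}0.png",cv2.resize(im[:,:,::-1],(800,600),interpolation=cv2.INTER_CUBIC));cv2.imwrite(f"pics/{c}_raw.png",im[:,:,::-1])
    k=get_calibration(c);print(c,k["fov_y"],k["cx"],k["cy"],np.array(k["world_from_camera"]))
    for q,z in [("cup_centre",.03),("tray",.015),("trip_bar",.09),("die_centre",.02)]:
        for d in models.spot_in(q,c):print(q,d,at_z(c,*d["centre"],z))
print(readout.get_obs())
E
```

```text
top 52.70211957868952 275.148419193951 209.83272449919653 [[-0.0179 -0.9953  0.0949  0.3695]
 [-0.9995  0.0202  0.0233 -0.0033]
 [-0.0251 -0.0944 -0.9952  0.8744]
 [ 0.      0.      0.      1.    ]]
cup_centre {'centre': [161.2, 277.6], 'score': 0.93} [0.5487 0.0097 0.03  ]
cup_centre {'centre': [305.1, 152.5], 'score': 0.91} [0.2661 0.262  0.03  ]
cup_centre {'centre': [253.5, 274.1], 'score': 0.65} [0.3631 0.0201 0.03  ]
tray {'centre': [165.2, 153.7], 'score': 0.77} [0.5494 0.2669 0.015 ]
trip_bar {'centre': [165.2, 152.3], 'score': 0.61} [0.5338 0.246  0.09  ]
die_centre {'centre': [168.8, 276.6], 'score': 0.66} [0.5351 0.0122 0.02  ]
scene 43.8587264845893 286.5136462857328 208.54399488148508 [[ 0.5401  0.4777 -0.6929  1.0927]
 [ 0.8416 -0.3103  0.4421 -0.4328]
 [-0.0038 -0.8219 -0.5696  0.6191]
 [ 0.      0.      0.      1.    ]]
cup_centre {'centre': [237.8, 128.9], 'score': 0.93} [ 0.2977 -0.2695  0.03  ]
cup_centre {'centre': [211.2, 278.6], 'score': 0.82} [0.3753 0.0064 0.03  ]
cup_centre {'centre': [257.3, 338.7], 'score': 0.66} [0.5515 0.0201 0.03  ]
cup_centre {'centre': [158.1, 344.6], 'score': 0.64} [0.2773 0.2467 0.03  ]
tray {'centre': [220.8, 435.2], 'score': 0.68} [0.5524 0.258  0.015 ]
trip_bar {'centre': [213.9, 437.7], 'score': 0.71} [0.6072 0.191  0.09  ]
{'t': 0.5, 'q': array([ 1.2249,  0.477 ,  0.0224,  1.5554, -0.0115,  1.1093, -0.0831]), 'joint_vel': array([-0.    , -0.0015,  0.0011, -0.0018,  0.0009, -0.0027, -0.0001]), 'joint_torque': array([ -0.0025, -59.5808,   1.6041, -28.1291,   0.0124,   0.0026,
        -0.    ]), 'eef_pos': array([ 0.159 , -0.656 ,  0.2483]), 'tool_rot': array([-0.    ,  0.786 , -0.6182, -0.    ]), 'contact_force': array([ 0.9921, -0.3159,  0.2133]), 'torque': array([ 0.0547, -0.0042, -0.0181]), 'gripper_width': 1.0006585343407652}
```

View pics/top0.png

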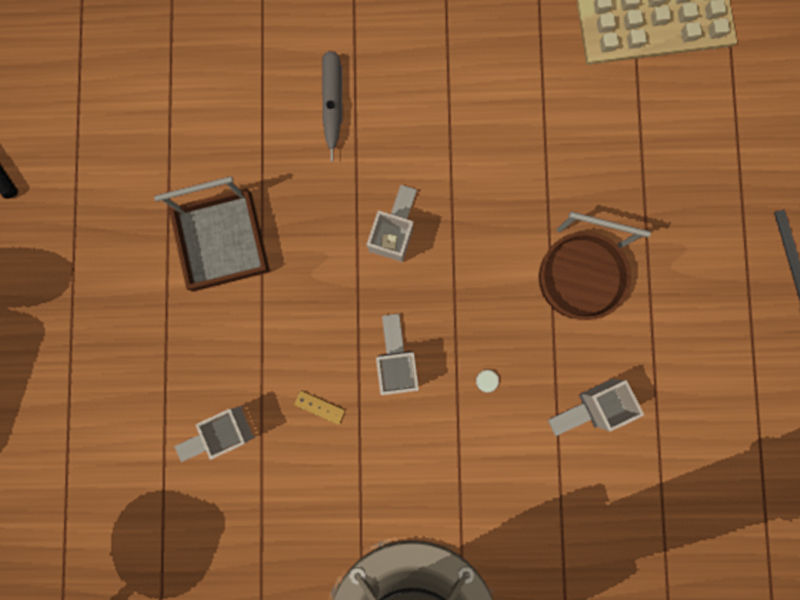

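View pics/scene0.png

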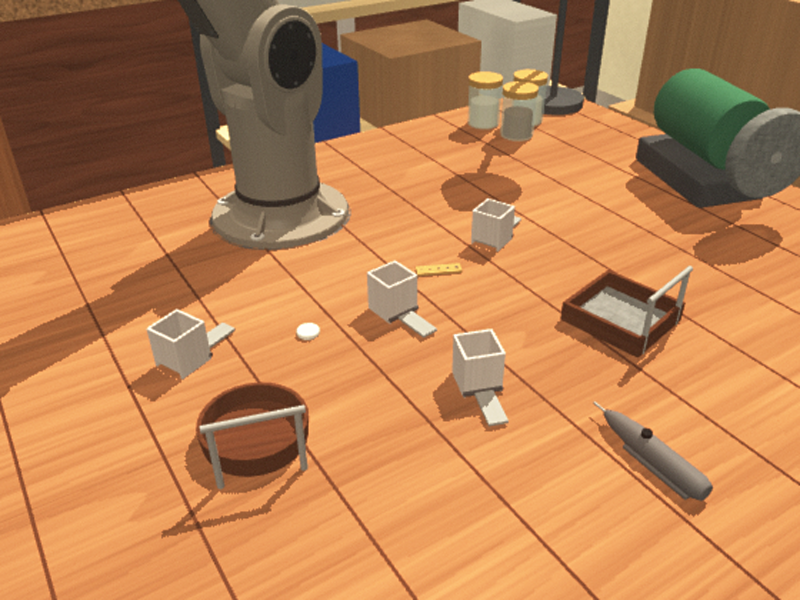

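Run:
```python
import cv2,numpy as np
t=cv2.imread("pics/top_raw.png");s=cv2.imread("pics/scene_raw.png")
def crop(im,r,c,h,w,k):
    o=cv2.resize(im[r:r+h,c:c+w],None,fx=k,fy=k,interpolation=cv2.INTER_CUBIC)
    for i in range(0,w,10):
        cv2.line(o,(i*k,0),(i*k,6),(0,255,255),1);cv2.putText(o,str(c+i),(i*k,16),0,.33,(0,255,255),1)
    for i in range(0,h,10):
        cv2.line(o,(0,i*k),(6,i*k),(0,255,255),1);cv2.putText(o,str(r+i),(8,i*k+4),0,.33,(0,255,255),1)
    return o
cv2.imwrite("pics/cup.png",np.hstack([crop(t,123,252,76,57,7),crop(s,226,307,76,57,7)]))
cv2.imwrite("pics/tray.png",np.hstack([crop(t,118,102,95,100,4),crop(s,178,390,95,100,4)]))
```

```text
(no output)
```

View pics/cup.png

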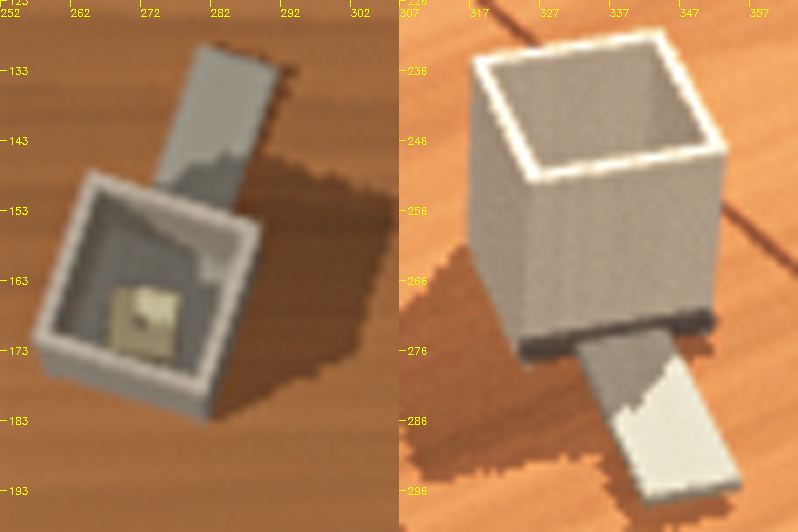

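View pics/tray.png

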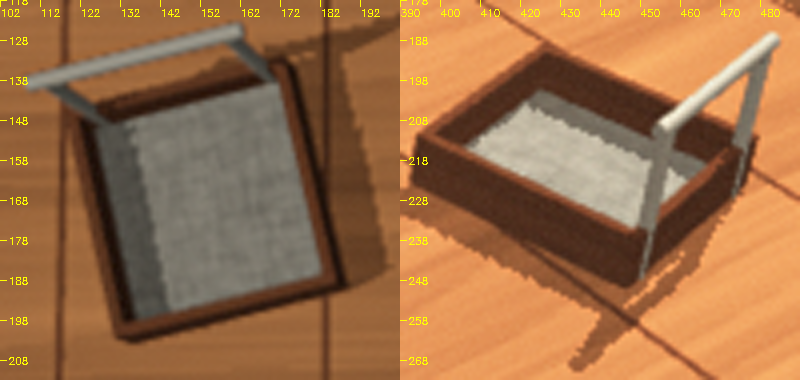

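```bash
cat > fit.py <<'E'
from h import *
from scipy.optimize import least_squares
np.set_printoptions(precision=4,suppress=True)
def fit(obs,g):
    # obs: cam,(x,y,z) mm local (z above bench),(col,row)
    def res(p):
        c,s=np.cos(p[2]),np.sin(p[2]);o=[]
        for cam,(x,y,z),(u,v) in obs:
            q=proj(cam,[p[0]+(c*x-s*y)/1e3,p[1]+(s*x+c*y)/1e3,z/1e3]);o+=[q[1]-u,q[0]-v]
        return o
    return least_squares(res,g,loss="soft_l1",x_scale=[.01,.01,.1])
if __name__=="__main__":
    T=lambda x,y:(252+x/7,123+y/7);S=lambda x,y:(307+(x-400)/7,226+y/7)
    cup=[("top",(25,25,60),T(92,170)),("top",(25,-25,60),T(261,224)),("top",(-25,-25,60),T(208,390)),("top",(-25,25,60),T(35,338)),
    ("top",(83,12,8),T(203,43)),("top",(83,-12,8),T(280,68)),
    ("scene",(-25,-25,60),S(474,62)),("scene",(-25,25,60),S(661,33)),("scene",(25,25,60),S(726,149)),("scene",(25,-25,60),S(532,180)),
    ("scene",(83,-12,8),S(644,493)),("scene",(83,12,8),S(741,480))]
    T2=lambda x,y:(102+x/4,118+y/4);S2=lambda x,y:(390+(x-400)/4,178+y/4)
    tray=[("top",(-61,-58,0),T2(347,286)),("top",(-61,58,0),T2(130,342)),("top",(61,-58,30),T2(288,62)),
    ("top",(58,53,86),T2(30,83)),("top",(58,-53,86),T2(240,33)),
    ("scene",(-61,-58,30),S2(415,135)),("scene",(-61,58,30),S2(545,45)),("scene",(61,58,30),S2(757,137)),("scene",(61,-58,30),S2(637,232)),
    ("scene",(61,-58,0),S2(630,287)),("scene",(-61,-58,0),S2(415,185)),
    ("scene",(58,-53,86),S2(660,128)),("scene",(58,53,86),S2(776,41))]
    for n,o,g in [("cup",cup,[.545,.012,-.3]),("tray",tray,[.55,.26,.2])]:
        for cam in ["top","scene",None]:
            oo=[a for a in o if cam in (None,a[0])]
            r=fit(oo,g);print(n,cam,r.x,np.degrees(r.x[2]))
        print(r.fun.reshape(-1,2).round(1).tolist())
E
python3 fit.py
```

```text
cup top [ 0.5389  0.0177 -0.3348] -19.18330116251108
cup scene [ 0.5406  0.0189 -0.34  ] -19.479076969593752
cup None [ 0.5398  0.0185 -0.3367] -19.289574168642734
[[-0.3, -0.5], [-0.2, -0.5], [-0.6, -0.2], [-0.3, -0.6], [-0.3, -0.4], [-0.4, -0.5], [-0.8, -0.7], [-0.4, -0.7], [-0.3, 0.0], [-0.8, 0.0], [-0.3, 0.3], [-0.3, -0.3]]
tray top [0.5428 0.2669 0.2095] 12.002084198106685
tray scene [0.5455 0.2671 0.2274] 13.02935432393187
tray None [0.5446 0.2675 0.2237] 12.819195309634978
[[-0.1, 0.6], [0.4, -0.0], [-1.7, -2.6], [-0.8, -0.6], [0.3, -1.5], [0.2, -0.9], [-0.2, -1.1], [0.7, -0.9], [0.1, 1.4], [-0.9, 0.4], [-1.5, -1.1], [-0.2, 0.6], [-0.6, -0.6]]
```

```bash
cat > mv.py <<'E'
import sys
from h import *
from scipy.spatial.transform import Rotation as R
# usage: mv.py X Y Z cupyaw_deg (cup x axis yaw; tool x is cup yaw -90)
def delta(X,Y,Z,yaw):
    s=readout.get_obs();w,a,b,c=s["tool_rot"];r=R.from_quat([a,b,c,w])
    d=r.inv().apply(np.array([X,Y,Z])-s["eef_pos"])*100
    x=r.apply([1,0,0]);cur=np.degrees(np.arctan2(x[1],x[0]))
    t=-((yaw-90-cur+180)%360-180)
    print("t",round(s["t"],2),"pos",s["eef_pos"].round(4),"yawcup",round(cur+90,2),"tilt",(r.apply([0,0,1])).round(3),"F",s["contact_force"].round(1),"w",round(s["gripper_width"],3))
    print("delta",d.round(2),"turn",round(t,1))
if __name__=="__main__": delta(*map(float,sys.argv[1:5]))
E
python3 mv.py .540 .0183 .16 -19.3
```

```text
t 0.5 pos [ 0.159  -0.656   0.2483] yawcup 13.62 tilt [ 0.  0. -1.] F [ 1.  -0.3  0.2] w 1.001
delta [-56.56 -52.91   8.83] turn 32.9
```

Call:
carry_out --deltas '[[[-2,-2,0],2],[[-6,-5.6,0],5],[[-10,-9.4,0],9],[[-14.5,-13.5,0],12],[[-19,-17.8,0],16],[[-23.5,-22,0],20],[[-28,-26.2,0],24],[[-32.5,-30.4,0],28],[[-37,-34.6,0],32],[[-41,-38.4,0],32.9]]' --hand 1 --newtons 40

```text
t: 1.75
eef_pos: [0.4366, -0.165, 0.2488]
tool_rot: [0.0, -0.579, 0.816, -0.0]
contact_force: [0.8, 0.6, -0.1]
gripper_width: 0.995
```

```bash
python3 mv.py .540 .0183 .16 -19.3
```

```text
t 1.75 pos [ 0.4366 -0.165   0.2488] yawcup -19.3 tilt [ 0.001 -0.    -1.   ] F [ 0.8  0.6 -0.1] w 0.995
delta [-20.72  -3.69   8.89] turn 0.0
```

Call:
carry_out --deltas '[[[-4,-0.7,0],0],[[-8,-1.4,1],0],[[-12,-2.1,3],0],[[-16,-2.9,5],0],[[-19,-3.4,7],0],[[-20.7,-3.7,8.9],0],[[-20.7,-3.7,8.9],0],[[-20.7,-3.7,8.9],0]]'

```text
t: 2.75
eef_pos: [0.54, 0.0171, 0.1604]
tool_rot: [0.0, -0.578, 0.816, -0.001]
contact_force: [-0.6, -0.2, 0.2]
gripper_width: 1.001
```

```bash
python3 mv.py .540 .0183 .044 -19.3
python3 - <<'E'
from h import *
t=read_camera("top");s=read_camera("scene")
from h import proj
r,c=map(int,proj("top",[.54,.0183,.08]));r2,c2=map(int,proj("scene",[.54,.0183,.08]))
f=lambda im,r,c:cv2.resize(im[r-50:r+50,c-50:c+50,::-1],(400,400),interpolation=cv2.INTER_CUBIC)
cv2.imwrite("pics/pre.png",np.hstack([f(t,r,c),f(s,r2,c2)]))
E
```

```text
t 2.75 pos [0.54   0.0171 0.1604] yawcup -19.35 tilt [ 0.001 -0.001 -1.   ] F [-0.6 -0.2  0.2] w 1.001
delta [-0.11  0.06 11.64] turn -0.1
```

View pics/pre.png

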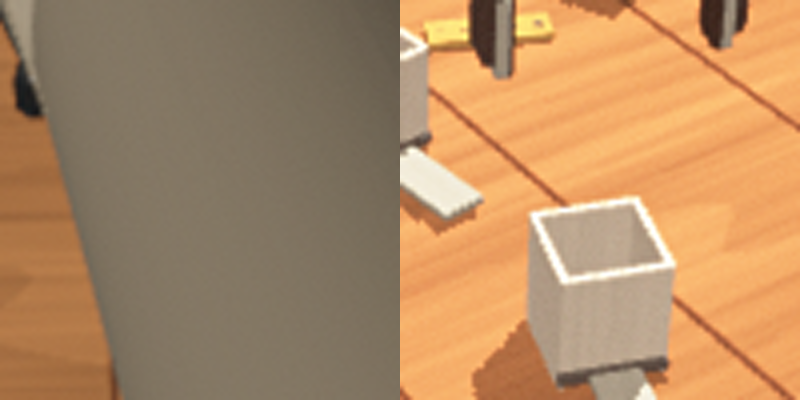

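Call:
carry_out --deltas '[[[-0.1,0.1,2],0],[[-0.1,0.1,5],0],[[-0.1,0.1,8],0],[[-0.1,0.1,10],0],[[-0.1,0.1,11.8],0],[[-0.1,0.1,11.8],0],[[-0.1,0.1,11.8],0]]'

```text
t: 3.72
eef_pos: [0.5405, 0.018, 0.0436]
tool_rot: [0.001, -0.578, 0.816, -0.001]
contact_force: [-0.3, 0.3, -0.1]
gripper_width: 0.995
```

Call:
carry_out --deltas '[[[0,0,0],0],[[0,0,0],0],[[0,0,0],0],[[0,0,0],0],[[0,0,0],0],[[0,0,0],0],[[0,0,0],0],[[0,0,0],0]]' --hand 0 --newtons 40

```text
t: 4.72
eef_pos: [0.5412, 0.0181, 0.0444]
tool_rot: [0.002, -0.578, 0.816, -0.002]
contact_force: [-1.0, 0.4, 6.3]
gripper_width: 0.579
```

```bash
python3 mv.py .540 .0183 .042 -19.3
python3 - <<'E'
from h import *
s=read_camera("scene")
cv2.imwrite("pics/grasp.png",cv2.resize(s[190:310,260:420,::-1],(800,600),interpolation=cv2.INTER_CUBIC))
E
```

```text
t 4.72 pos [0.5412 0.0181 0.0444] yawcup -19.41 tilt [ 0.005 -0.001 -1.   ] F [-1.   0.4  6.3] w 0.579
delta [0.02 0.12 0.24] turn -0.1
```

View pics/grasp.png

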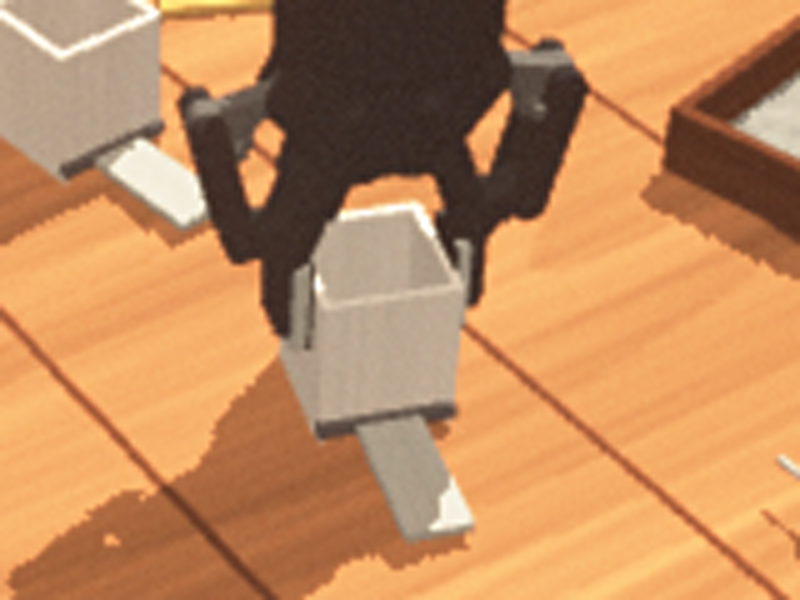

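Call:
carry_out --deltas '[[[0,0,-0.7],0],[[0,0,-2],0],[[0,0,-4],0],[[0,0,-6.5],0],[[0,0,-9],0],[[0,0,-11.5],0],[[0,0,-13],0],[[0,0,-13.6],0],[[0,0,-13.6],0]]'

```text
t: 5.9
eef_pos: [0.5403, 0.0181, 0.1804]
tool_rot: [0.002, -0.578, 0.816, -0.002]
contact_force: [0.0, 1.1, -1.6]
gripper_width: 0.583
```

```bash
python3 mv.py .554 .269 .18 12.6
```

```text
t 5.9 pos [0.5403 0.0181 0.1804] yawcup -19.41 tilt [ 0.005 -0.001 -1.   ] F [ 0.   1.1 -1.6] w 0.583
delta [-2.411e+01  7.050e+00  2.000e-02] turn -32.0
```

Call:
carry_out --deltas '[[[-0.7,0.2,0],-1],[[-2.4,0.7,0],-3],[[-5,1.5,0],-7],[[-8,2.3,0],-11],[[-11,3.2,0],-15],[[-14,4.1,0],-19],[[-17,5,0],-23],[[-20,5.9,0],-27],[[-22.3,6.5,0],-30],[[-23.6,6.9,0],-31.5]]'

```text
t: 7.15
eef_pos: [0.5531, 0.2662, 0.1801]
tool_rot: [-0.001, 0.779, -0.627, 0.002]
contact_force: [0.1, -1.4, -1.6]
gripper_width: 0.581
```

Call:
carry_out --deltas '[[[0,0,0],0],[[0,0,0],0],[[0,0,0],0]]'

```text
t: 7.52
eef_pos: [0.5534, 0.2647, 0.18]
tool_rot: [-0.001, 0.778, -0.628, 0.002]
contact_force: [-0.2, 0.4, -1.3]
gripper_width: 0.579
```

```bash
python3 mv.py .554 .269 .14 12.6
python3 - <<'E'
from h import *
s=read_camera("scene")
cv2.imwrite("pics/over.png",cv2.resize(s[120:270,370:560,::-1],(760,600),interpolation=cv2.INTER_CUBIC))
E
```

```text
t 7.53 pos [0.5534 0.2647 0.18  ] yawcup 12.22 tilt [ 0.005 -0.001 -1.   ] F [-0.2  0.4 -1.3] w 0.579
delta [-0.41 -0.13  4.  ] turn -0.4
```

View pics/over.png

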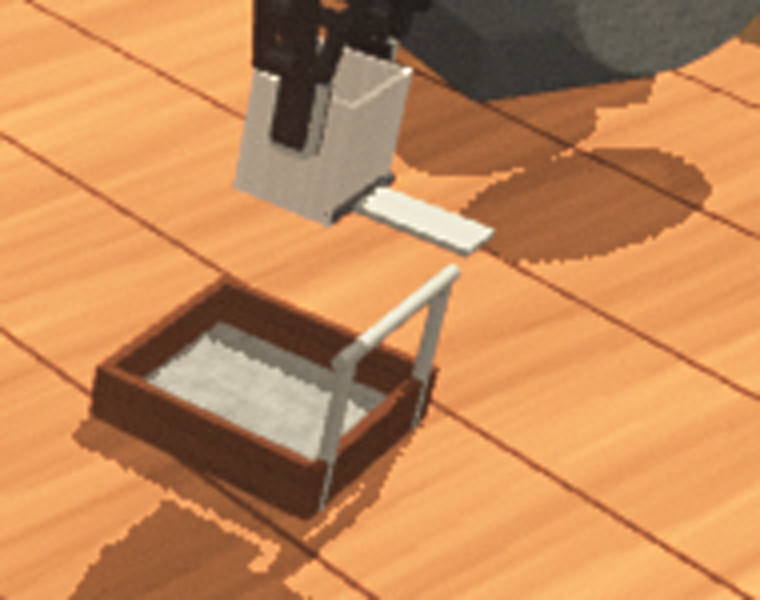

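Call:
carry_out --deltas '[[[-0.2,-0.1,1],-0.4],[[-0.4,-0.1,2],-0.4],[[-0.4,-0.1,3],-0.4],[[-0.4,-0.1,4],-0.4],[[-0.4,-0.1,4],-0.4],[[-0.4,-0.1,4],-0.4]]'

```text
t: 8.32
eef_pos: [0.5539, 0.2692, 0.1402]
tool_rot: [-0.001, 0.781, -0.625, 0.002]
contact_force: [0.7, -0.2, -1.6]
gripper_width: 0.576
```

```bash
python3 mv.py .554 .269 .1 12.6
python3 - <<'E'
from h import *
a=np.radians(12.2);c,s=np.cos(a),np.sin(a)
for (x,y,z),o in [((83,12,-22),(493.3,178)),((83,-12,-22),(487,182)),((25,-25,-30),(452.5,175.5)),((25,25,30),(472.75,137))]:
    q=proj("scene",[.5523+(c*x-s*y)/1e3,.2649+(s*x+c*y)/1e3,.1656+z/1e3]);print(np.round(q[::-1],1),o)
E
```

```text
t 8.32 pos [0.5539 0.2692 0.1402] yawcup 12.64 tilt [ 0.005 -0.001 -1.   ] F [ 0.7 -0.2 -1.6] w 0.576
delta [0.01 0.01 4.02] turn 0.0
[494.8 176.9] (493.3, 178)
[488.1 182. ] (487, 182)
[453.3 176.5] (452.5, 175.5)
[474.1 137.1] (472.75, 137)
```

Call:
carry_out --deltas '[[[0,0,0.6],0],[[0,0,1.2],0],[[0,0,1.8],0],[[0,0,2.4],0],[[0,0,3.0],0],[[0,0,3.4],0],[[0,0,3.6],0],[[0,0,3.6],0],[[0,0,3.6],0],[[0,0,3.6],0]]'

```text
t: 9.57
eef_pos: [0.5537, 0.269, 0.1041]
tool_rot: [-0.001, 0.781, -0.625, 0.002]
contact_force: [-2.2, -1.1, -1.5]
gripper_width: 0.579
```

```bash
python3 mv.py .554 .269 .18 12.6
python3 - <<'E'
from h import *
s=read_camera("scene")
cv2.imwrite("pics/open.png",cv2.resize(s[120:270,370:560,::-1],(760,600),interpolation=cv2.INTER_CUBIC))
E
```

```text
t 9.57 pos [0.5537 0.269  0.1041] yawcup 12.64 tilt [ 0.004 -0.001 -1.   ] F [-2.2 -1.1 -1.5] w 0.579
delta [ 0.02 -0.06 -7.59] turn 0.0
```

View pics/open.png

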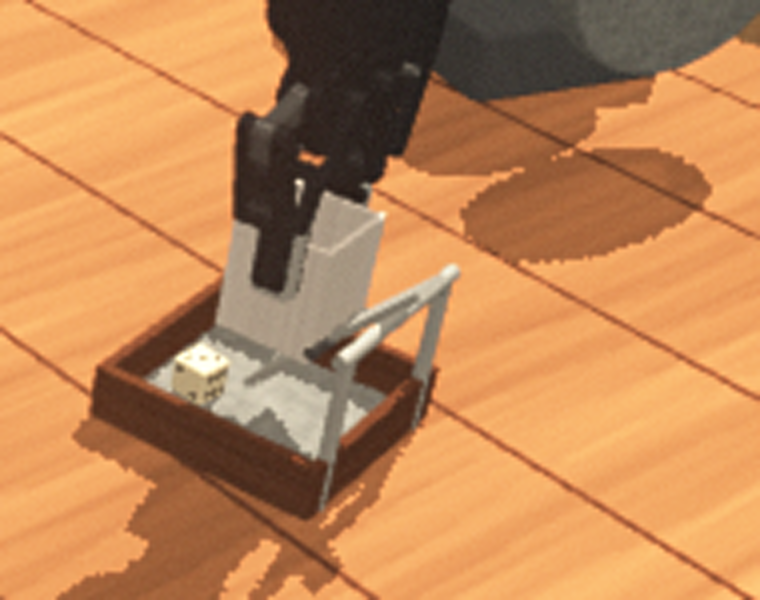

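Call:
carry_out --deltas '[[[0,0,-0.7],0],[[0,0,-2],0],[[0,0,-3.5],0],[[0,0,-5],0],[[0,0,-6.5],0],[[0,0,-7.6],0],[[0,0,-7.6],0],[[0,0,-7.6],0]]'

```text
t: 10.62
eef_pos: [0.5531, 0.2688, 0.1796]
tool_rot: [-0.001, 0.781, -0.625, 0.002]
contact_force: [-0.5, 0.5, -1.3]
gripper_width: 0.579
```

```bash
python3 mv.py .541 .018 .18 -10
```

```text
t 10.62 pos [0.5531 0.2688 0.1796] yawcup 12.64 tilt [ 0.004 -0.001 -1.   ] F [-0.5  0.5 -1.3] w 0.579
delta [ 2.421e+01  6.670e+00 -1.000e-02] turn 22.6
```

Call:
carry_out --deltas '[[[0.7,0.2,0],0.7],[[2.4,0.7,0],2],[[5,1.4,0],5],[[8,2.2,0],8],[[11.3,3.1,0],11],[[14.5,4,0],14],[[17.8,4.9,0],17],[[21,5.8,0],20],[[23.2,6.4,0],22],[[24.2,6.7,0],22.6]]'

```text
t: 11.88
eef_pos: [0.5404, 0.0158, 0.18]
tool_rot: [0.001, -0.642, 0.767, -0.002]
contact_force: [1.1, 0.5, -1.6]
gripper_width: 0.577
```

Call:
carry_out --deltas '[[[0,0,0.7],0],[[0,0,2.5],0],[[0,0,5],0],[[0,0,7.5],0],[[0,0,10],0],[[0,0,11.5],0],[[0,0,12.2],0],[[0,0,12.6],0],[[0,0,12.6],0],[[0,0,12.6],0]]'

```text
t: 13.12
eef_pos: [0.5413, 0.0155, 0.0546]
tool_rot: [0.001, -0.642, 0.767, -0.002]
contact_force: [-0.1, 0.3, -1.7]
gripper_width: 0.582
```

```bash
python3 mv.py .541 .018 .0444 -10;  python3 - <<'E'
from h import *
s=read_camera("scene")
cv2.imwrite("pics/place.png",cv2.resize(s[190:310,260:420,::-1],(800,600),interpolation=cv2.INTER_CUBIC))
E
```

```text
t 13.12 pos [0.5413 0.0155 0.0546] yawcup -10.18 tilt [ 0.005 -0.002 -1.   ] F [-0.1  0.3 -1.7] w 0.582
delta [-0.24  0.08  1.02] turn -0.2
```

View pics/place.png

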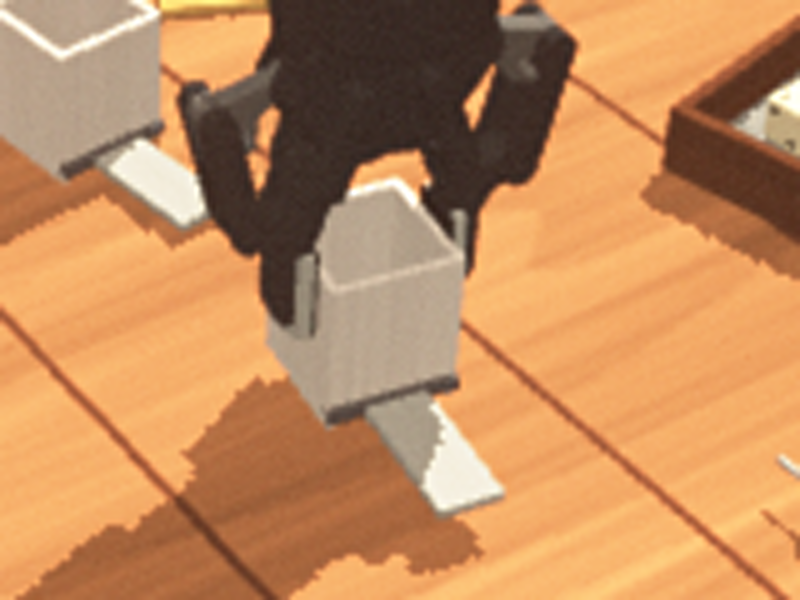

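Call:
carry_out --deltas '[[[0,0,0.4],0],[[0,0,0.8],0],[[0,0,0.9],0],[[0,0,1.0],0],[[0,0,1.0],0],[[0,0,1.0],0]]'

```text
t: 13.92
eef_pos: [0.5414, 0.0155, 0.0446]
tool_rot: [0.001, -0.642, 0.767, -0.002]
contact_force: [0.0, -0.3, -1.6]
gripper_width: 0.579
```

Call:
carry_out --deltas '[[[0,0,0.05],0],[[0,0,0.1],0],[[0,0,0.15],0],[[0,0,0.15],0]]'

```text
t: 14.42
eef_pos: [0.5415, 0.0154, 0.0444]
tool_rot: [0.001, -0.642, 0.767, -0.003]
contact_force: [-4.9, -0.9, 14.5]
gripper_width: 0.578
```

Call:
carry_out --deltas '[[[0,0,0],0],[[0,0,0],0]]'

```text
t: 14.68
eef_pos: [0.5417, 0.0155, 0.0445]
tool_rot: [0.001, -0.642, 0.767, -0.003]
contact_force: [-1.0, -1.0, 2.8]
gripper_width: 0.577
```

Call:
carry_out --deltas '[[[0,0,0],0],[[0,0,0],0],[[0,0,0],0],[[0,0,0],0],[[0,0,0],0],[[0,0,0],0]]' --hand 1

```text
t: 15.42
eef_pos: [0.5417, 0.0155, 0.0445]
tool_rot: [0.001, -0.642, 0.767, -0.003]
contact_force: [-0.5, -0.3, -0.2]
gripper_width: 1.003
```

Call:
carry_out --deltas '[[[0,0,-0.7],0],[[0,0,-2],0],[[0,0,-4.5],0],[[0,0,-8],0],[[0,0,-12],0],[[0,0,-16],0],[[0,0,-18],0],[[0,0,-18],0],[[0,0,-18],0]]'

```text
t: 16.55
eef_pos: [0.5401, 0.0158, 0.2241]
tool_rot: [0.001, -0.642, 0.767, -0.003]
contact_force: [-0.3, 0.6, 0.1]
gripper_width: 1.001
```

```bash
python3 mv.py .541 .018 .22 -10;  python3 - <<'E'
from h import *
s=read_camera("scene")
cv2.imwrite("pics/end.png",cv2.resize(s[170:320,290:490,::-1],(800,600),interpolation=cv2.INTER_CUBIC))
E
```

```text
t 16.55 pos [0.5401 0.0158 0.2241] yawcup -10.19 tilt [ 0.005 -0.003 -1.   ] F [-0.3  0.6  0.1] w 1.001
delta [-0.24 -0.05  0.41] turn -0.2
```

View pics/end.png

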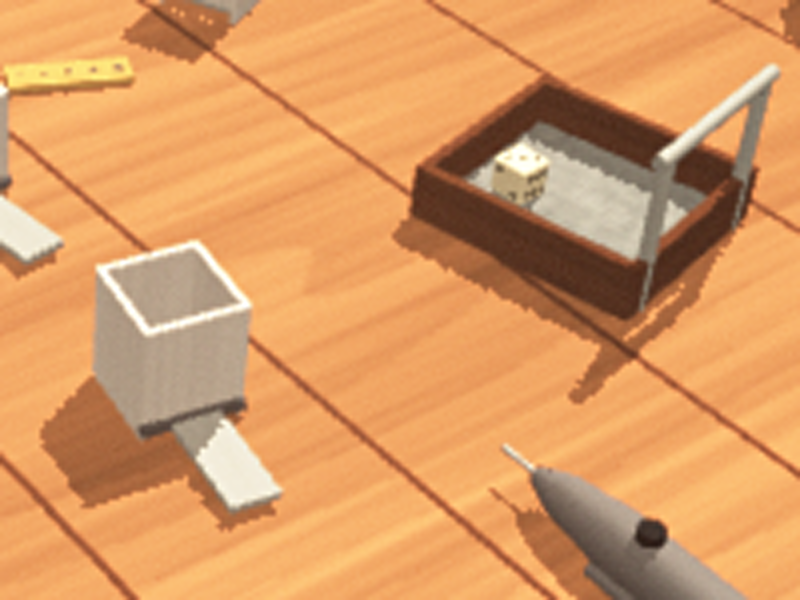

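The cup stands upright and shut on the bench (crop 170,350), about 250 mm from the tray. The die lies in the tray (520,175), and the gripper is clear.

```bash
python3 -c "
from station import bot
print(bot.hand_in())"
```

```text
the job is handed in; nothing more can be done
None
```

The die had its drop test and the job is handed in; the arm's clock read 16.6 s of the 48 s allowed. I gripped the cup farthest from the base and carried it upright and shut over the square tray. I then pressed its tab about 26 mm past first touch on that tray's trip bar. The picture taken then shows the flap open and the die in the tray.

I stood the cup back on the bench about 250 mm from the tray, let go and lifted clear. The last picture shows the cup upright and shut and the die inside the tray. The wrist force was near zero with the gripper open. The largest force I saw in the readings after each move was about 14.5 N, briefly, as the cup touched down on the bench. I did not measure the flap angle or the cup's tilt directly, and no check failed. The hand-in reported no verdict.

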